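# Switch off, then hold the cover over the switch box for screwing

## Robot

A 7-joint arm with a two-finger parallel gripper is mounted at the origin on the work surface; the furniture and walls round the work are solid. World frame = base frame: x ahead of the robot, y to its left, z up, the work surface at z = 0. Lengths are in mm, angles in rad, forces in N, time in s.
With the tool pointing down it reaches from about 400 to 875 mm from the base axis. Payload 4.4 kg.
Tool frame: the origin (TCP) lies midway between the tips of the shut fingers; the grasp point (between the pads) lies 19 mm behind it (ctrl.pinch_z is the distance from the TCP to the grasp point, in mm); z points along the fingers, y is the line along which they close (so a half turn about z gives the same grasp; the last joint's range is limited). The gripper opens to 85 mm and grips with 20 to 120 N. Pads are 22 mm wide; open, the fingers measure 114 mm over their backs; the gripper's body (76 mm by 85 mm) begins 54 mm behind the grasp point. The pads swing forward as they close: fully open they stand 13 mm farther back than shut.
Start: joints at [-1.367, 0.628, 0.038, 1.517, -0.027, 0.996, -0.02], TCP at [173.225, 626.507, 231.313] pointing down, gripper open.
Joint ranges: [-3.06, 3.06], [-0.37, 2.12], [-1.25, 1.32], [0.18, 2.47], [-1.1, 4.24], [0.23, 1.98], [-2.94, 2.94]. Speed limits (rad/s): [2.57, 2.57, 3.14, 3.14, 3.14, 3.14, 3.14].

## Interface

Orientations are given as [roll, pitch, yaw] about the fixed x, y, z axes, in that order (R = Rz(yaw) Ry(pitch) Rx(roll)).
In Python, from cell import read_state, cams, order, ctrl gives the robot as it stands.
- The arm moves only by the tool move_arm, never from a script. Its argument "targets" is text: rows parted by semicolons, each of 7 numbers parted by spaces: the gripper's target within -1 to 1 (fully open at 1, half-way at 0, shut at -1), then the shift along the tool's x, y, z in cm, then the turn, a rotation vector about the tool's x, y, z in degrees. A call has 1 to 5 rows; each row shifts and turns the commanded pose from where the row before left it, along the tool's axes as they then stand; what a row does not reach is not made up. A row lasts 1/12 s, in which the tool goes at most 41.7 mm and 7.16 degrees, less where a joint would pass 70% of its speed; a pose out of reach is approached as far as the arm can. A call with a gripper value outside its range is refused whole. The fingers move at their own pace and stop on an object; the grip force is fixed at half the most. Time passes only in rows, so rows that do not move let the fingers close. It gives the time, the measured TCP pose, the force, the opening and the grip force at its end, in the units of the state.
- read_state(): the state, without advancing time (a new reading comes with each control period).
- cams.get_image(name): name is "scene" or "top" or "wrist"; returns a dict with "color" (420x560x3 uint8, red, green, blue), "fovy" (degrees; the focal length in pixels is half the picture's height over the tangent of half this angle, whatever the lens; pixels are square), "cx", "cy" (the principal point, pixels), "rvec" (rotation vector, rad) and "tvec" (3), from world to camera coordinates, as OpenCV has them. Camera axes: x right, y down, z forward; pixel columns grow to the right and rows downward; lengths in mm; the calibration is good to about 2 mm. A picture is of the moment at which its call begins. There is no depth.
- order.finish_job(): hands the job in; it is judged then, once.
The state is a dict: "clock": time; "qpos": joint angles; "qd": joint speeds; "tau": joint torques, N m; "eef_pos": TCP position; "tool_rot": TCP orientation; "force": force on the tool from outside, world axes, zero at the start; "torque": the same for the moment, N m; "width": finger opening in mm; "gripper_force": force on a finger pad.
Only numpy, scipy, OpenCV 4.12 (cv2) and the standard library are available. Lean on these libraries where they do the work, as an engineer would, in place of code of your own. Each camera call takes 0.05 s, during which the arm holds its last target. There are 200 camera calls.

## Task

First turn the selector knob on the switch box to off, the position marked by the long bar on its deck, so that it clicks in there. Then lift the cover plate by its grip rib and hold it level about a centimetre above the open compartment, not touching the box, with its three holes lined up over the three threaded holes so that each thread shows fully through its hole. Finish while still holding it there, ready for the screws to be put in; leave the selector at off and the other things on the bench where they are.

Things in the scene. Friction and masses are not known exactly. Their poses are not given: they have to be found in the camera images.
- switch_box: grey switch box fixed to the bench, 110 (its x) x 210 (its y) x 60 mm high, with 4 mm high lugs 14 mm out on the long sides. Origin: centre of its underside, z up. Its -y part, 130 mm long, is an open compartment (rim at 60 mm) with three bosses level with the rim, each with a 5 mm threaded hole; its +y part is a closed deck (top 60 mm) with the selector. A cable gland sticks out 18 mm at the -y end
- box_opening (a point): centre of the open compartment at rim height, 40 mm from the box's centre towards its -y end, 60 mm above the bench; axes as the box's
- selector (a joint): angle of the detented selector, rad, growing anticlockwise from above; 0 = pointer at the off mark. Clicks in at -0.7, 0 (off), 0.7 and 1.4; stops at -0.85 and 1.55. Starts in or near 0.7 or 1.4, so turn it clockwise, one or two clicks. Up to 0.1 N m turns it; let go near a position, it springs in. Off mark: one long raised white bar on the deck, towards the box's +x; the others: white dots
- selector_grip (a point): on the selector's vertical axis at gripping height, 85 mm above the bench, 65 mm from the box's centre towards its +y end. The knob is a black upright bar 14 mm wide, 41 mm long, 28 mm high (top 96 mm above the bench; its foot disc, 38 mm across, ends at 69 mm), pointed at one end, with a white line on top there. Turns with the knob: x = along the bar to the pointed end, y = across
- cover_grip (a point): centre of the black grip rib on the loose cover plate, 28 mm above the plate's underside. Aluminium plate, 108 (its x) x 126 (its y) x 4 mm, 0.18 to 0.26 kg, lying flat on the bench, rib up at the start. The rib runs along the plate's y: 14 mm thick in x, 56 mm long, top 40 mm above the plate's underside (a 22 mm wide foot ends at 7 mm). Axes: the plate's, z up
- cover_hole_0 (a point): centre of a 12 mm through hole of the cover plate, at the underside of the plate, -40 mm in x and -50 mm in y from the plate's centre (one of the pair at the other short edge)
- box_hole_0 (a point): centre of the mouth of a 5 mm threaded hole in the box, 60 mm above the bench, -40 mm in x and -50 mm in y from box_opening (one of the pair at the gland end); belongs to cover_hole_0
- cover_hole_1 (a point): centre of a 12 mm through hole of the cover plate, at the underside of the plate, +40 mm in x and -50 mm in y from the plate's centre (one of the pair at the other short edge)
- box_hole_1 (a point): centre of the mouth of a 5 mm threaded hole in the box, 60 mm above the bench, +40 mm in x and -50 mm in y from box_opening (one of the pair at the gland end); belongs to cover_hole_1
- cover_hole_2 (a point): centre of a 12 mm through hole of the cover plate, at the underside of the plate, 0 mm in x and +50 mm in y from the plate's centre (the lone hole, in the middle of one short edge)
- box_hole_2 (a point): centre of the mouth of a 5 mm threaded hole in the box, 60 mm above the bench, 0 mm in x and +50 mm in y from box_opening (the lone hole, next to the selector deck); belongs to cover_hole_2
- tape_measure: yellow and black tape measure, 37 x 85 x 66 mm, standing left of the work; a bystander. Origin: centre of its underside.
- screwdriver: screwdriver with a red handle, 30 x 231 x 31 mm, lying right of the work; a bystander. Origin: middle of its underside.
- spring_clamp_1: black spring clamp, 54 x 121 x 19 mm, lying at the far right; a bystander. Origin: centre of its underside.
- cover_plate: the loose cover plate as a whole; origin at the centre of its underside, 28 mm below cover_grip; same axes
Not all that is in view belongs to the job. What is meant by the cover_plate is not blue, and is the larger of those in its own colour.

How it is judged:
By the outcome, as a careful person would: the job done as asked, in the order asked, and still so for the second after the job is handed in, while the arm keeps its last pose, push and grip.
It also fails if it takes over 61 s, if anything falls off the work surface, if the arm or the gripper's body presses on something with over 40 N, if the wrist force passes 120 N, or if a joint passes its speed limit or range.

## Working session

There is one attempt and no reset: what is moved stays moved. The work goes in short steps, Python scripts to look and compute and a tool call to move; the robot and the scene stay as the last step left them, time stands still between calls to the robot, and variables do not carry over. Pictures are saved under pics/ and viewed, at most 10 in all, crops included, and the job is handed in when it is done.

Besides the shell and the picture viewer there is one more tool, called as name(argument=value, ...), one argument or row to a line, values as JSON. move_arm: Moves the arm, as the interface text tells. Its arguments: {"type":"object","properties":{"targets":{"type":"string"}},"required":["targets"]}

```bash
mkdir -p pics; cat > h.py <<'E'
import numpy as np, cv2
from cell import read_state, cams, order, ctrl
from scipy.spatial.transform import Rotation as R
def snap(n,f):
    im=cams.get_image(n); cv2.imwrite('pics/'+f+'.png',im['color'][:,:,::-1]); 
    np.savez('pics/'+f,**{k:np.array(v) for k,v in im.items()}); return im
def load(f): return dict(np.load('pics/'+f+'.npz'))
def K(im):
    f=210/np.tan(np.radians(float(im['fovy']))/2); return np.array([[f,0,float(im['cx'])],[0,f,float(im['cy'])],[0,0,1]])
def ray(im,uv,z):
    M=cv2.Rodrigues(np.array(im['rvec'],float).reshape(3,1))[0];t=np.array(im['tvec'],float).ravel()
    d=M.T@np.linalg.inv(K(im))@[uv[0],uv[1],1]; c=-M.T@t
    return c+d*(z-c[2])/d[2]
def proj(im,P):
    return cv2.projectPoints(np.array(P,float).reshape(-1,3),np.array(im['rvec'],float),np.array(im['tvec'],float),K(im),None)[0].reshape(-1,2)
E
python3 - <<'E'
from h import *
s=read_state();print({k:np.round(v,3) for k,v in s.items()},ctrl.pinch_z)
a=snap('scene','s0');b=snap('top','t0');c=snap('wrist','w0')
for i in(a,b,c):print(i['fovy'],i['cx'],i['cy'],i['rvec'],i['tvec'],[k for k in i])
E
```

```text
{'clock': np.float64(0.0), 'qpos': array([-1.367,  0.629,  0.038,  1.518, -0.027,  0.996, -0.02 ]), 'qd': array([ 0.   ,  0.   ,  0.001,  0.001, -0.   , -0.001,  0.   ]), 'tau': array([-1.0000e-03, -5.6339e+01,  1.2260e+00, -1.9345e+01,  1.1000e-02,
        1.0000e-02, -0.0000e+00]), 'eef_pos': array([173.059, 625.877, 230.382]), 'tool_rot': array([-3.14 ,  0.   ,  2.872]), 'force': array([-0.294, -0.265,  0.82 ]), 'torque': array([-0.019, -0.001, -0.028]), 'gripper_force': np.float64(0.0), 'width': np.float64(85.658)} 18.700000000000003
57.434342606469954 275.6508694570959 208.5930624823678 [ 2.37204969 -0.64394424  0.23733451] [-473.56294394  113.45909161  941.27197972] ['color', 'fovy', 'cx', 'cy', 'rvec', 'tvec']
46.412415671092816 277.00644652959494 208.750063482671 [ 2.15279588 -2.06633575  0.21374173] [-194.4720624   460.75247677 1278.62013102] ['color', 'fovy', 'cx', 'cy', 'rvec', 'tvec']
58.32009832704035 282.73624741109523 210.76302597422261 [-2.30534871 -1.75517563 -0.25542274] [-649.4605399   -38.50336397  379.51488545] ['color', 'fovy', 'cx', 'cy', 'rvec', 'tvec']
```

View pics/t0.png

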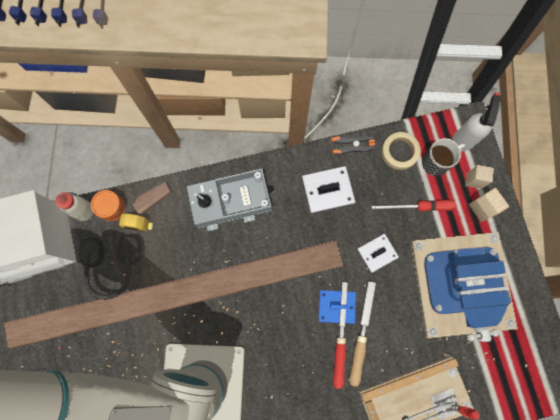

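View pics/s0.png

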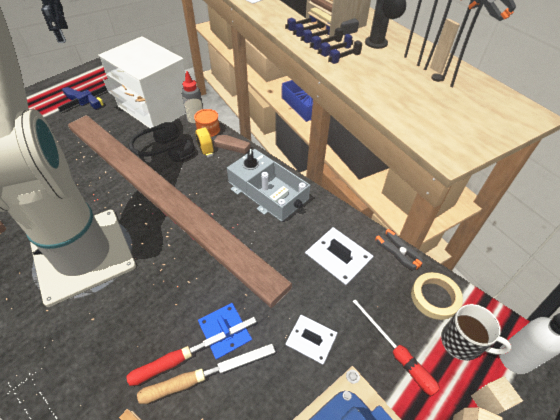

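The top view shows the box at about (230,198), knob at (205,200), gland end at the right (270,188), and the large white cover at (329,189). I'll enlarge that.

```bash
python3 - <<'E'
from h import *
im=cv2.imread('pics/t0.png')[160:240,180:364];cv2.imwrite('pics/t0c.png',cv2.resize(im,(184*4,320),interpolation=cv2.INTER_CUBIC))
im=load('t0')
for n,uv,z in[('knob',(205,200),85),('cover',(329,189),4)]:print(n,ray(im,uv,z))
E
```

```text
knob [476.34220076  15.16446942  85.        ]
cover [ 540.44749194 -319.3278328     4.        ]
```

View pics/t0c.png

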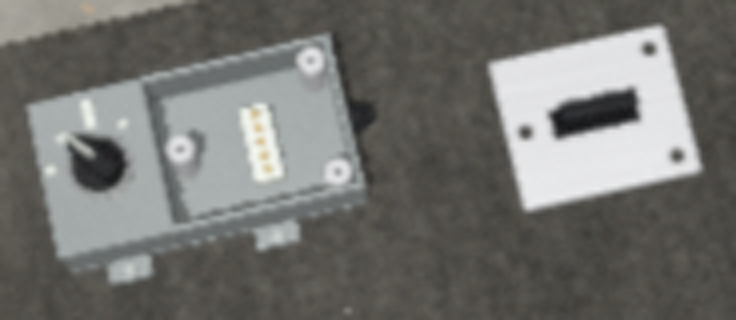

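Crop: box holes at (310,61), (338,172), (180,150); cover holes at (649,48), (677,155), (525,132); the pointer tip at about (75,142) near the +0.7 dot, and the off bar at (87,112).

```bash
cat >> h.py <<'E'
L=np.array([[-40,-50],[40,-50],[0,50.]])
def fit(P):
    # rigid 2D fit of hole pattern -> centre, yaw, residual
    P=np.array(P)[:,:2];c=P.mean(0);l=L-L.mean(0);Q=P-c
    a=np.arctan2((l[:,0]*Q[:,1]-l[:,1]*Q[:,0]).sum(),(l*Q).sum())
    M=np.array([[np.cos(a),-np.sin(a)],[np.sin(a),np.cos(a)]])
    ctr=c-M@L.mean(0); return ctr,a,np.round(P-(ctr+L@M.T),1),M
E
python3 - <<'E'
from h import *
im=load('t0')
p=lambda x,y:((x+.5)/4-.5+180,(y+.5)/4-.5+160)
# box holes: 0=-x (image down),1=+x
B=fit([ray(im,p(*q),60) for q in[(338,172),(310,61),(180,150)]])
C=fit([ray(im,p(*q),4) for q in[(677,155),(649,48),(525,132)]])
print('box',B[0],B[1],B[2].tolist());print('cover',C[0],C[1],C[2].tolist())
k=B[0]+B[3]@[0,105];print('knob axis',k, 'by image',ray(im,p(97,160),92))
tip=ray(im,p(73,142),96)[:2]-k;print('sel',np.arctan2(tip[1],tip[0])-B[1],np.hypot(*tip))
w=load('w0');s=read_state();T=R.from_euler('xyz',s['tool_rot']).as_matrix();print(T.round(2))
c=-cv2.Rodrigues(w['rvec'])[0].T@w['tvec'];print('cam in tool',T.T@(c-s['eef_pos']))
print((T.T@cv2.Rodrigues(w['rvec'])[0].T).round(2))
E
```

```text
box [505.6595767  -80.97917091] 0.28175580950695367 [[0.0, -0.1], [-0.3, 0.3], [0.2, -0.2]]
cover [ 541.06127981 -316.94749477] 0.2648189385520029 [[0.0, -0.0], [0.1, -0.2], [-0.1, 0.2]]
knob axis [476.46509824  19.88054567] by image [475.67235473  17.06208039  92.        ]
sel 0.6498437472350159 16.353067765339237
[[-0.96  0.27 -0.  ]
 [ 0.27  0.96 -0.  ]
 [ 0.   -0.   -1.  ]]
cam in tool [  72.28387781    0.43299593 -142.69120285]
[[ 0.   -0.96 -0.29]
 [ 1.    0.   -0.  ]
 [ 0.   -0.29  0.96]]
```

```bash
cat >> h.py <<'E'
def plan(*tg,g=1,lim=40,rl=7):
    """rows (tool-frame cm / deg) from the measured pose through targets (x,y,z,yaw), tool kept pointing down"""
    s=read_state();p=np.array(s['eef_pos']);T=R.from_euler('xyz',s['tool_rot'])
    rows=[]
    for t in tg:
        t=np.array(t,float);Tt=R.from_euler('xyz',[np.pi,0,t[3]])
        e=(T.inv()*Tt).as_rotvec(degrees=True);d=t[:3]-p
        n=int(max(np.ceil(np.linalg.norm(d)/lim),np.ceil(np.linalg.norm(e)/rl),1))
        for i in range(n):
            v=T.inv().apply((t[:3]-p)/(n-i))/10;e=(T.inv()*Tt).as_rotvec(degrees=True)/(n-i)
            v=v.round(2);e=e.round(1);p=p+T.apply(v*10);T=T*R.from_rotvec(e,degrees=True)
            rows.append(f"{g} "+' '.join(f'{x:g}' for x in [*v,*e]))
    for i in range(0,len(rows),5):print('; '.join(rows[i:i+5]))
E
python3 - <<'E'
from h import *
plan((420,390,231,2.2),(440,20,200,1.85))
E
```

```text
1 -3.34 -1.8 -0 -0 0 4.3; 1 -3.47 -1.54 -0 -0 0 4.3; 1 -3.57 -1.28 -0 -0 0 4.3; 1 -3.66 -1 -0 -0 0 4.3; 1 -3.73 -0.73 -0 -0 0 4.3
1 -3.77 -0.45 -0 -0 0 4.2; 1 -3.79 -0.17 -0.01 -0 0 4.3; 1 -3.79 0.12 -0 -0 0 4.2; 1 -3.78 0.4 -0.01 -0.1 0 4.3; 1 -3.11 -2.02 0.31 0 0 2
1 -3.18 -1.91 0.31 0 0 2; 1 -3.24 -1.79 0.31 0 0 2; 1 -3.3 -1.68 0.31 0 0 2; 1 -3.36 -1.56 0.31 0 0 2; 1 -3.41 -1.44 0.31 0 0 2
1 -3.46 -1.33 0.31 0 0 2; 1 -3.51 -1.2 0.32 0 0 2; 1 -3.54 -1.08 0.31 0 0 2; 1 -3.58 -0.96 0.32 0 0 2
```

move_arm(
  targets="1 -3.3 -1.8 0 0 0 4.3; 1 -3.5 -1.5 0 0 0 4.3; 1 -3.6 -1.3 0 0 0 4.3; 1 -3.7 -1 0 0 0 4.3; 1 -3.7 -0.7 0 0 0 4.3",
)

```text
clock: 0.57
eef_pos: [311.8, 494.0, 231.1]
tool_rot: [-3.141, 0.0, 2.493]
force: [0.7, -0.5, -0.5]
width: 85.0
gripper_force: 0.0
```

move_arm(
  targets="1 -3.8 -0.4 0 0 0 4.2; 1 -3.8 -0.2 0 0 0 4.2; 1 -3.8 0.1 0 0 0 4.2; 1 -3.8 0.4 0 0 0 4.3; 1 -3.1 -2 0.3 0 0 2",
)

```text
clock: 0.98
eef_pos: [429.1, 353.2, 228.8]
tool_rot: [3.135, 0.002, 2.161]
force: [1.2, 0.2, 0.3]
width: 85.4
gripper_force: 0.0
```

move_arm(
  targets="1 -3.2 -1.9 0.3 0 0 2; 1 -3.2 -1.8 0.3 0 0 2; 1 -3.3 -1.7 0.3 0 0 2; 1 -3.4 -1.6 0.3 0 0 2; 1 -3.4 -1.4 0.3 0 0 2",
)

```text
clock: 1.4
eef_pos: [433.1, 166.7, 213.2]
tool_rot: [-3.141, -0.0, 1.991]
force: [0.7, -0.1, -0.2]
width: 85.4
gripper_force: 0.0
```

move_arm(
  targets="1 -3.5 -1.3 0.3 0 0 2; 1 -3.5 -1.2 0.3 0 0 2; 1 -3.5 -1.1 0.3 0 0 2; 1 -3.6 -1 0.3 0 0 2; 1 0 0 0 0 0 0",
)

```text
clock: 1.82
eef_pos: [441.2, 12.3, 201.3]
tool_rot: [-3.141, 0.004, 1.84]
force: [-0.7, -0.5, -0.5]
width: 85.5
gripper_force: 0.0
```

```bash
python3 - <<'E'
from h import *
s=read_state();print(s['eef_pos'],s['tool_rot'],s['qpos'].round(2),s['force'])
im=snap('wrist','w1');print(proj(im,[[476.5,19.9,96],[505.7,-81,60],[505.7-1,-81,60]]))
E
```

```text
[441.15663013  12.27568795 201.25928998] [-3.14054668  0.003859    1.8398126 ] [-0.34  0.4   0.34  2.11 -0.21  0.66  0.4 ] [-0.73701078 -0.53506884 -0.51275477]
[[333.8758608  211.17187506]
 [325.1770774  315.59718603]
 [324.06742847 315.32614651]]
```

View pics/w1.png

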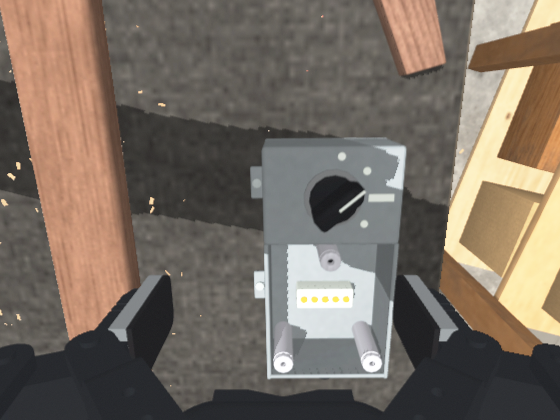

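The wrist view shows the box holes at (283,364), (371,364), (330,261), the knob's foot disc at about (333,199), the white line from (340,212) to (366,192).

```bash
python3 - <<'E'
from h import *
im=load('w1')
B=fit([ray(im,q,60) for q in[(283,364),(371,364),(330,261)]]);print(B[0],B[1],B[2].tolist())
k=B[0]+B[3]@[0,105];print('axis',k,ray(im,(333.5,199),69))
a,b=ray(im,(340,212),96),ray(im,(366,192),96);d=b-a;print(a,b,np.arctan2(d[1],d[0])-B[1],np.arctan2(d[1],d[0]))
print(proj(im,[[*k,96],[*k,69]]))
E
```

```text
[508.26549514 -79.68246104] 0.2760985935310864 [[0.5, 0.1], [-0.2, -0.6], [-0.4, 0.6]]
axis [479.642066    21.34080017] [479.16868897  22.05825292  69.        ]
[480.74706074  20.45423631  96.        ] [493.35314639  38.65164922  96.        ] 0.6888605237081544 0.9649591172392408
[[338.86818185 210.4041179 ]
 [333.80853636 200.04364395]]
```

```bash
python3 - <<'E'
from h import *
plan((479,21.2,150,.966),(479,21.2,73,.966),g=0.2)
E
```

```text
0.2 -0.06 0.47 0.64 -0 0 6.3; 0.2 -0.01 0.48 0.64 0 0 6.3; 0.2 0.04 0.47 0.64 0 0 6.3; 0.2 0.09 0.47 0.64 0 0 6.3; 0.2 0.14 0.46 0.64 0 0 6.3
0.2 0.19 0.44 0.64 0 0 6.3; 0.2 0.24 0.41 0.64 0 0 6.3; 0.2 0.28 0.38 0.64 0 0.1 6.2; 0.2 -0 -0 3.85 0 -0 0; 0.2 -0 -0 3.85 0 -0 0
```

move_arm(
  targets="0.2 -0.1 0.5 0.6 0 0 6.3; 0.2 0 0.5 0.6 0 0 6.3; 0.2 0 0.5 0.6 0 0 6.3; 0.2 0.1 0.5 0.6 0 0 6.3; 0.2 0.1 0.5 0.6 0 0 6.3",
)

```text
clock: 2.28
eef_pos: [466.9, 24.5, 170.9]
tool_rot: [-3.141, -0.001, 1.3]
force: [-0.1, -0.5, -0.9]
width: 51.1
gripper_force: 0.0
```

move_arm(
  targets="0.2 0.2 0.4 0.6 0 0 6.3; 0.2 0.2 0.4 0.6 0 0 6.3; 0.2 0.3 0.4 0.6 0 0 6.2; 0.2 0 0 0 0 0 0; 0.2 0 0 0 0 0 0",
)

```text
clock: 2.7
eef_pos: [480.1, 26.1, 152.9]
tool_rot: [-3.141, 0.001, 0.98]
force: [0.3, -0.0, 0.4]
width: 51.2
gripper_force: 0.0
```

```bash
python3 - <<'E'
from h import *
s=read_state();print(s['eef_pos'],s['tool_rot'],s['width'])
plan((479,21.2,73,.966),g=0.2)
E
```

```text
[480.14108001  26.09175493 152.91785404] [-3.14061461e+00  6.93240431e-04  9.79654148e-01] 51.20347870272298
0.2 -0.15 0.06 2.66 -0 0 0.3; 0.2 -0.16 0.06 2.67 -0 0 0.2; 0.2 -0.15 0.07 2.66 -0.1 0 0.3
```

move_arm(
  targets="0.2 -0.5 0.2 0 0 0 0.8; 0.2 0 0 3.5 0 0 0; 0.2 0 0 2.5 0 0 0; 0.2 0 0 1.9 0 0 0; 0.2 0 0 0 0 0 0",
)

```text
clock: 3.12
eef_pos: [476.9, 19.5, 72.1]
tool_rot: [-3.137, 0.003, 0.962]
force: [-0.6, 0.2, -0.1]
width: 51.2
gripper_force: 0.0
```

move_arm(
  targets="-1 0 0 0 0 0 0; -1 0 0 0 0 0 0; -1 0 0 0 0 0 0; -1 0 0 0 0 0 0; -1 0 0 0 0 0 0",
)

```text
clock: 3.53
eef_pos: [479.2, 20.3, 75.9]
tool_rot: [-3.141, -0.002, 0.962]
force: [-2.8, 1.2, 6.2]
width: 12.8
gripper_force: 58.9
```

move_arm(
  targets="-1 0 0 -0.2 0 0 4; -1 0 0 0 0 0 6; -1 0 0 0 0 0 6; -1 0 0 0 0 0 6; -1 0 0 0 0 0 6",
)

```text
clock: 3.95
eef_pos: [479.1, 20.3, 76.0]
tool_rot: [-3.142, 0.0, 0.468]
force: [2.2, 0.6, -15.7]
width: 12.8
gripper_force: 62.4
```

move_arm(
  targets="-1 0 0 0 0 0 6; -1 0 0 0 0 0 5.3; -1 0 0 0 0 0 0; -1 0 0 0 0 0 0; -1 0 0 0 0 0 0",
)

```text
clock: 4.37
eef_pos: [479.2, 20.2, 76.1]
tool_rot: [-3.141, 0.0, 0.278]
force: [2.2, 0.8, -17.3]
width: 12.7
gripper_force: 62.3
```

```bash
python3 - <<'E'
from h import *
s=read_state();print(s['eef_pos'],s['tool_rot'],s['width'],s['torque'],s['force'],s['qpos'].round(2))
E
```

```text
[479.16966326  20.17309778  76.07148563] [-3.14133280e+00  2.92435833e-04  2.78028192e-01] 12.704045880510193 [ 0.09114003 -0.51367468 -0.04563931] [  2.20152016   0.79010995 -17.3463481 ] [-0.48  0.73  0.57  2.13 -0.82  0.52 -0.57]
```

move_arm(
  targets="0.2 0 0 0 0 0 0; 0.2 0 0 0 0 0 0; 0.2 0 0 0 0 0 0; 0.2 0 0 -2.5 0 0 0; 0.2 0 0 -3.5 0 0 0",
)

```text
clock: 4.78
eef_pos: [477.7, 19.2, 136.0]
tool_rot: [-3.141, 0.004, 0.274]
force: [0.3, 0.3, 0.0]
width: 51.3
gripper_force: 0.0
```

move_arm(
  targets="1 0 0 -3.5 0 0 -7; 1 0 0 -3.5 0 0 -7; 1 0 0 0 0 0 -7; 1 0 0 0 0 0 -7; 1 0 0 0 0 0 -7",
)

```text
clock: 5.2
eef_pos: [479.9, 19.4, 208.0]
tool_rot: [3.14, -0.003, 0.892]
force: [-0.7, -0.2, -0.8]
width: 85.3
gripper_force: 0.0
```

```bash
python3 - <<'E'
from h import *
s=read_state();print(s['eef_pos'],s['tool_rot'],s['width'])
snap('wrist','w2');i=snap('top','t1')
im=cv2.imread('pics/t1.png')[160:240,180:280];a=cv2.resize(im,(500,400),interpolation=cv2.INTER_CUBIC)
b=cv2.imread('pics/w2.png')
print(proj(i,[[479,20.5,96]]))
cv2.imwrite('pics/c2.png',b)
plan((541,-317,210,1.84))
E
```

```text
[479.87024511  19.40674768 207.97753711] [ 3.13973714e+00 -2.74875366e-03  8.91730692e-01] 85.34640181912523
[[202.43230212 197.99382841]]
1 -2.46 2.89 -0.03 0 -0 -6.1; 1 -2.76 2.62 -0.03 0 -0 -6.1; 1 -3.02 2.31 -0.03 0 -0 -6.1; 1 -3.24 1.97 -0.03 0 -0 -6.1; 1 -3.44 1.62 -0.03 0 -0 -6.1
1 -3.59 1.24 -0.04 0 -0 -6; 1 -3.7 0.86 -0.03 0 -0 -6.1; 1 -3.77 0.47 -0.04 0.1 -0 -6; 1 -3.8 0.06 -0.03 0 -0.1 -6.1
```

View pics/c2.png

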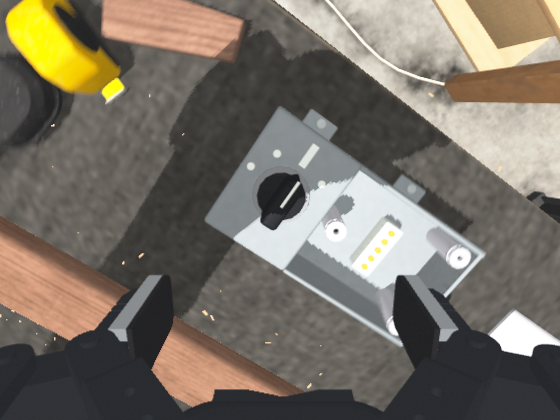

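The white line, from (283,207) to (298,182), points at the long bar at (310,156), so the selector is at off. Next is the cover.

move_arm(
  targets="1 -2.5 2.9 0 0 0 -6.1; 1 -2.8 2.6 0 0 0 -6.1; 1 -3 2.3 0 0 0 -6.1; 1 -3.2 2 0 0 0 -6.1; 1 -3.4 1.6 0 0 0 -6.1",
)

```text
clock: 5.72
eef_pos: [513.2, -169.1, 206.6]
tool_rot: [3.141, 0.0, 1.419]
force: [1.0, 0.9, -0.1]
width: 85.4
gripper_force: 0.0
```

move_arm(
  targets="1 -3.6 1.2 0 0 0 -6; 1 -3.7 0.9 0 0 0 -6.1; 1 0 0 0 0 0 -6; 1 0 0 0 0 0 -6; 1 0 0 0 0 0 0",
)

```text
clock: 6.13
eef_pos: [526.1, -243.2, 206.3]
tool_rot: [-3.141, -0.0, 1.835]
force: [0.1, 0.3, -0.4]
width: 85.6
gripper_force: 0.0
```

```bash
python3 - <<'E'
from h import *
i=load('w2');a,b=ray(i,(283,207),96),ray(i,(298,182),96);d=b-a;print('sel',np.arctan2(d[1],d[0])-.279)
s=read_state();print(s['eef_pos'],s['tool_rot'],s['width'],s['qpos'].round(2))
i=snap('wrist','w3');print(proj(i,[[541,-317,40]]))
E
```

```text
sel 0.08967551983390942
[ 526.08155226 -243.22145159  206.28613903] [-3.14133673e+00 -1.94744216e-04  1.83535568e+00] 85.56204832318463 [ 0.17  0.58  0.33  1.75 -0.24  0.85  0.88]
[[276.19095986 269.79834439]]
```

View pics/w3.png

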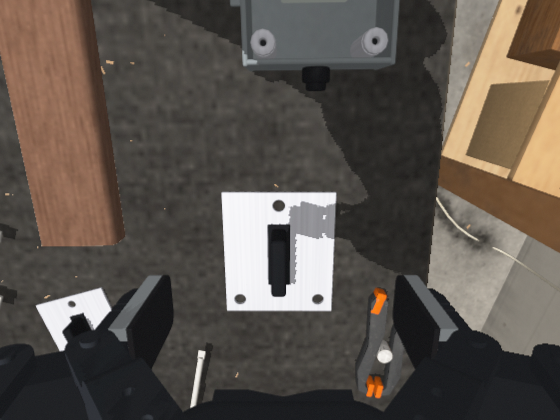

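The cover's holes are at (240,299), (318,299), (278.5,206), and the rib centre is at about (279,262). The clamp is on the right, so I'll descend half-open.

```bash
python3 - <<'E'
from h import *
im=load('w3')
C=fit([ray(im,q,4) for q in[(240,299),(318,299),(278.5,206)]]);print(C[0],C[1],C[2].tolist())
c=C[0];print(proj(im,[[*c,40]]))
plan((c[0],c[1],100,C[1]+np.pi/2),g=0)
E
```

```text
[ 542.97067412 -316.81282491] 0.2660474219091694 [[-0.2, 0.1], [0.2, 0.1], [0.0, -0.3]]
[[278.36043668 270.13814258]]
0 -1.91 -0.08 2.66 -0 -0 -0.1; 0 -1.91 -0.08 2.65 -0 -0 -0; 0 -1.9 -0.08 2.66 -0 -0 -0.1; 0 -1.91 -0.09 2.65 -0 -0 -0
```

move_arm(
  targets="0 -1.9 -0.1 2.6 0 0 0; 0 -1.9 -0.1 2.6 0 0 0; 0 -1.9 -0.1 2.6 0 0 0; 0 -1.9 -0.1 2.6 0 0 0; 0 0 0 0 0 0 0",
)

```text
clock: 6.6
eef_pos: [540.0, -318.5, 97.3]
tool_rot: [-3.135, -0.002, 1.831]
force: [-0.5, -0.9, -0.3]
width: 42.2
gripper_force: 0.0
```

```bash
python3 - <<'E'
from h import *
s=read_state();print(s['eef_pos'],s['tool_rot'],s['width'])
plan((543,-316.8,12,1.8365),g=0)
E
```

```text
[ 539.97612767 -318.49251665   97.33354482] [-3.13465432e+00 -1.75993099e-03  1.83086908e+00] 42.16424836240197
0 0.02 0.13 2.84 -0.1 -0 -0.1; 0 0.03 0.13 2.85 -0.1 -0.1 -0.1; 0 0.03 0.12 2.84 -0.2 -0 -0.1
```

move_arm(
  targets="0 0 0.2 3 0 0 0; 0 0 0.1 2.5 0 0 0; 0 0 0 2 0 0 -0.2; 0 0 0 0.7 0 0 0; 0 0 0 0 0 0 0",
)

```text
clock: 7.02
eef_pos: [545.0, -313.8, 19.0]
tool_rot: [-3.139, -0.002, 1.841]
force: [0.1, -0.4, 0.0]
width: 42.7
gripper_force: 0.0
```

move_arm(
  targets="0 0 0 0 0 0 0; 0 0 0 0 0 0 0",
)

```text
clock: 7.18
eef_pos: [547.0, -315.7, 22.0]
tool_rot: [3.14, 0.002, 1.841]
force: [0.2, 0.0, -0.4]
width: 43.0
gripper_force: 0.0
```

move_arm(
  targets="0 0 0 0 0 0 0; 0 0 0 0 0 0 0",
)

```text
clock: 7.35
eef_pos: [546.7, -315.7, 21.7]
tool_rot: [3.14, 0.002, 1.842]
force: [0.6, 0.6, 0.1]
width: 42.8
gripper_force: 0.0
```

```bash
python3 - <<'E'
from h import *
s=read_state();print(s['eef_pos'],s['tool_rot'],s['width'])
plan((543,-316.8,11.5,1.8365),g=0)
E
```

```text
[ 546.6954599  -315.72916592   21.69849853] [3.14004334e+00 1.60799957e-03 1.84168155e+00] 42.84770951466035
0 -0 -0.39 1.02 0.1 0.1 0.3
```

move_arm(
  targets="0 0 -0.4 0.5 0.1 0.1 0.3; 0 0 0 0.5 0 0 0; 0 0 0 0 0 0 0; 0 0 0 0 0 0 0; 0 0 0 0 0 0 0",
)

```text
clock: 7.77
eef_pos: [541.9, -316.4, 10.1]
tool_rot: [-3.14, -0.002, 1.837]
force: [0.1, 0.4, 0.9]
width: 42.9
gripper_force: 0.0
```

move_arm(
  targets="-1 0 0 0 0 0 0; -1 0 0 0 0 0 0; -1 0 0 0 0 0 0; -1 0 0 0 0 0 0; -1 0 0 0 0 0 0",
)

```text
clock: 8.18
eef_pos: [542.2, -316.5, 10.5]
tool_rot: [-3.14, -0.001, 1.837]
force: [-0.4, -0.9, 1.9]
width: 12.9
gripper_force: 59.2
```

move_arm(
  targets="-1 0 0 0 0 0 0; -1 0 0 -0.5 0 0 0; -1 0 0 -1 0 0 0; -1 0 0 -2 0 0 0; -1 0 0 -3 0 0 0",
)

```text
clock: 8.6
eef_pos: [540.2, -315.1, 74.0]
tool_rot: [-3.136, -0.006, 1.837]
force: [-0.2, -0.9, -2.0]
width: 12.9
gripper_force: 58.6
```

move_arm(
  targets="-1 0 0 -3 0 0 0; -1 0 0 -3 0 0 0; -1 0 0 -1 0 0 0; -1 0 0 0 0 0 0; -1 0 0 0 0 0 0",
)

```text
clock: 9.02
eef_pos: [542.1, -316.1, 145.2]
tool_rot: [-3.14, -0.002, 1.837]
force: [-0.2, 0.1, -3.2]
width: 13.1
gripper_force: 58.8
```

```bash
python3 - <<'E'
from h import *
s=read_state();print(s['eef_pos'],s['tool_rot'],s['width'],s['torque'],s['force'])
snap('wrist','w4')
plan((507.5,-80,s['eef_pos'][2]+20,1.85),g=-1,lim=25)
E
```

```text
[ 542.10926541 -316.05441043  145.18962503] [-3.13991753e+00 -2.18721178e-03  1.83697235e+00] 13.061235629225466 [-0.00218684  0.0324344  -0.06033016] [-0.16772766  0.14248269 -3.15942395]
-1 2.36 0.29 -0.2 -0 -0 -0.1; -1 2.36 0.3 -0.2 -0 -0 -0.1; -1 2.36 0.3 -0.2 -0 -0 -0.1; -1 2.36 0.3 -0.21 -0 -0 -0.1; -1 2.36 0.31 -0.2 -0 -0 -0.1
-1 2.36 0.31 -0.21 -0 -0 -0; -1 2.36 0.31 -0.2 -0 -0.1 -0.1; -1 2.36 0.32 -0.21 -0.1 -0 -0; -1 2.37 0.32 -0.21 -0 -0.1 -0.1; -1 2.36 0.32 -0.21 -0.1 -0 -0
```

View pics/w4.png

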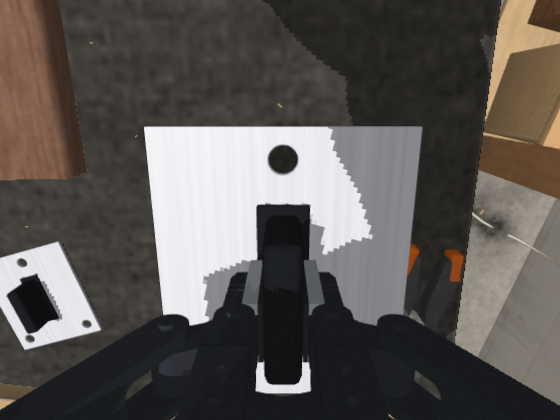

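Plate held, level, lone hole at (283.5,159). I'll carry it over the box.

move_arm(
  targets="-1 1 0.1 0 0 0 0; -1 2 0.3 0 0 0 -0.1; -1 2.4 0.3 0 0 0 -0.1; -1 2.4 0.3 0 0 0 -0.1; -1 2.4 0.3 0 0 0 -0.1",
)

```text
clock: 9.48
eef_pos: [526.1, -212.4, 143.5]
tool_rot: [-3.137, -0.004, 1.844]
force: [1.0, -0.1, -2.3]
width: 13.0
gripper_force: 58.8
```

move_arm(
  targets="-1 2.4 0.3 0 0 0 -0.1; -1 2.4 0.3 0 0 0 -0.1; -1 2.4 0.3 0 0 0 -0.1; -1 2.4 0.3 0 0 0 0; -1 2 0.3 0 0 0 0",
)

```text
clock: 9.9
eef_pos: [508.5, -96.0, 144.0]
tool_rot: [-3.136, -0.004, 1.85]
force: [0.1, 1.2, -1.8]
width: 12.9
gripper_force: 58.8
```

move_arm(
  targets="-1 1.3 0.2 0 0 0 0; -1 0.7 0.2 0 0 0 0; -1 0 0 0 0 0 0; -1 0 0 0 0 0 0; -1 0 0 0 0 0 0",
)

```text
clock: 10.32
eef_pos: [508.9, -80.0, 145.3]
tool_rot: [-3.139, -0.001, 1.848]
force: [-0.7, 1.0, -3.2]
width: 12.9
gripper_force: 58.8
```

```bash
python3 - <<'E'
from h import *
i=load('w4');h=ray(i,(283.5,159),138.7);print('hole2',h, 'plate centre',h[:2]-50*np.array([-np.sin(.266),np.cos(.266)]))
a,b=ray(i,(145,127),138.7),ray(i,(421,127),138.7);d=b-a;print('edge',np.linalg.norm(d),np.arctan2(d[1],d[0]))
s=read_state();print(s['eef_pos'],s['tool_rot'],s['width'],s['force'])
plan((507.1,-79.5,100,1.85),g=-1,lim=25)
E
```

```text
hole2 [ 530.2500412 -267.7027325  138.7      ] plate centre [ 543.39375268 -315.94423795]
edge 107.25608006426376 0.2664989064172536
[508.86725793 -79.97323271 145.34073989] [-3.13924744e+00 -9.15236306e-04  1.84760940e+00] 12.875491683863778 [-0.6572107   0.97582921 -3.24067357]
-1 0.04 -0.07 2.27 -0.1 -0 -0.1; -1 0.05 -0.08 2.26 -0 -0.1 -0
```

move_arm(
  targets="-1 0 -0.2 1.5 -0.1 0 -0.1; -1 0 0 2 0 0 0; -1 0 0 2 0 0 0; -1 0 0 0.9 0 0 0; -1 0 0 0 0 0 0",
)

```text
clock: 10.73
eef_pos: [505.5, -80.1, 79.9]
tool_rot: [-3.138, -0.003, 1.849]
force: [0.4, -0.5, -2.5]
width: 13.1
gripper_force: 58.6
```

move_arm(
  targets="-1 0 0 0 0 0 0; -1 0 0 0 0 0 0; -1 0 0 0 0 0 0",
)

```text
clock: 10.98
eef_pos: [507.9, -79.6, 82.7]
tool_rot: [3.14, -0.001, 1.85]
force: [-0.3, 0.4, -2.1]
width: 13.3
gripper_force: 58.6
```

```bash
python3 - <<'E'
from h import *
s=read_state();print(s['eef_pos'],s['tool_rot'],s['width'],s['force'])
snap('wrist','w5');snap('top','t5');snap('scene','s5')
w=cv2.imread('pics/w5.png')[90:240,130:430];t=cv2.imread('pics/t5.png')[155:240,180:280];c=cv2.imread('pics/s5.png')[140:230,215:321]
r=lambda a,w,h:cv2.resize(a,(w,h),interpolation=cv2.INTER_CUBIC)
cv2.imwrite('pics/m5.png',np.vstack([r(w,500,250),r(np.zeros_like(w),500,10),r(t,400,340)[:, :].copy() if 0 else np.hstack([r(t,400,340),np.zeros((340,100,3),np.uint8)])]))
cv2.imwrite('pics/m5.png',np.hstack([r(w,400,200) if 0 else np.vstack([r(w,400,200),r(c,400,340)]),np.vstack([r(t,400,340),np.zeros((200,400,3),np.uint8)])]))
E
```

```text
[507.85525865 -79.57323682  82.65684095] [ 3.13973527e+00 -8.34391094e-04  1.85039101e+00] 13.348161592458183 [-0.34311989  0.44806973 -2.10452   ]
```

View pics/m5.png

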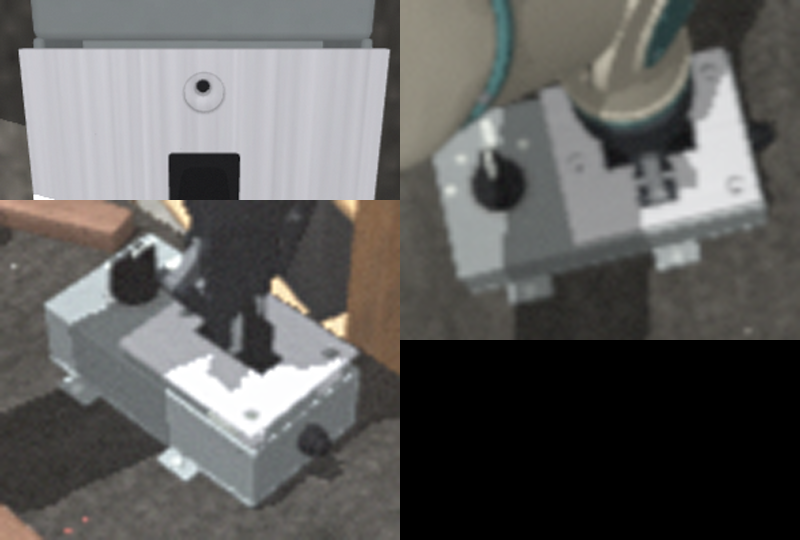

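The wrist crop shows the lone hole at (204,92) with the thread inside it at (203,86). The top crop shows the selector line pointing at the bar, and all three bosses are visible through the holes. I'll check the offset.

```bash
python3 - <<'E'
from h import *
i=load('w5');q=lambda x,y:((x+.5)*.75-.5+130,(y+.5)*.75-.5+90)
h=ray(i,q(204,92),76.2);t=ray(i,q(203,86),60);print('hole2-thread world',(h-t)[:2],'tool', R.from_euler('xyz',[np.pi,0,1.85]).inv().apply(h-t))
a,b=ray(i,q(19,49),76.2),ray(i,q(389,49),76.2);d=b-a;print('edge',np.linalg.norm(d),np.arctan2(d[1],d[0]))
# pose-predicted: box from w1
B=np.array([508.27,-79.68]);print('thread2 pred',B+50*np.array([-np.sin(.278),np.cos(.278)]),t)
w=cv2.imread('pics/t5.png')
p=[w[165:190,348//4+160:0] ]
t5=cv2.imread('pics/t5.png')
def cr(x,y,n=11):x=int(x);y=int(y);return cv2.resize(t5[y-n:y+n,x-n:x+n],(260,260),interpolation=cv2.INTER_CUBIC)
s5=cv2.imread('pics/s5.png');
def cs(x,y,n=11):x=int(x);y=int(y);return cv2.resize(s5[y-n:y+n,x-n:x+n],(260,260),interpolation=cv2.INTER_CUBIC)
k=215
cv2.imwrite('pics/m6.png',np.vstack([np.hstack([cr(180+710/4-400/4,155+72/4),cr(180+735/4-100,155+184/4),cr(180+577/4-100,155+163/4)]),np.hstack([cs(215+252*.265,140+(414-200)*.265),cs(215+330*.265,140+(352-200)*.265),cs(215+130*.265,140+(280-200)*.265)])]))
T=load('t5');S=load('s5')
pl=lambda c,a,z:[[*(np.array(c)+np.array([[np.cos(a),-np.sin(a)],[np.sin(a),np.cos(a)]])@l),z] for l in L]
E
```

```text
hole2-thread world [0.13454333 0.5893087 ] tool [  0.52940901   0.2917409  -16.2       ]
edge 107.71842441762006 0.2796311205064373
thread2 pred [494.54835069 -31.59968864] [494.98010575 -31.95713809  60.        ]
```

View pics/m6.png

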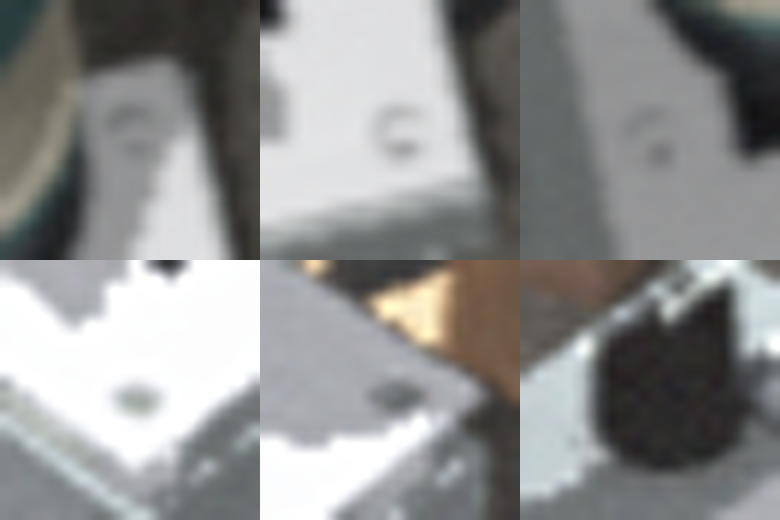

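Aligned to within about 0.6 mm at the lone hole, with yaw matching (0.280). I'll lower 2 mm so the gap is a centimetre.

move_arm(
  targets="-1 -0.05 0 0.2 0.1 0 0; -1 0 0 0 0 0 0; -1 0 0 0 0 0 0; -1 0 0 0 0 0 0; -1 0 0 0 0 0 0",
)

```text
clock: 11.55
eef_pos: [507.1, -79.6, 79.6]
tool_rot: [-3.14, -0.002, 1.851]
force: [-0.5, 0.3, -2.3]
width: 12.8
gripper_force: 58.6
```

move_arm(
  targets="-1 0 0 0 0 0 0; -1 0 0 0 0 0 0; -1 0 0 0 0 0 0; -1 0 0 0 0 0 0; -1 0 0 0 0 0 0",
)

```text
clock: 11.97
eef_pos: [507.1, -79.6, 79.6]
tool_rot: [-3.14, -0.002, 1.851]
force: [-0.1, 0.4, -2.5]
width: 13.1
gripper_force: 58.6
```

```bash
python3 - <<'E'
from h import *
s=read_state();print(s['eef_pos'],s['tool_rot'],s['width'],s['force'])
i=snap('wrist','w7')
w=cv2.imread('pics/w7.png')[90:240,130:430];t=cv2.imread('pics/t5.png')[165:225,180:240]
cv2.imwrite('pics/m7.png',np.vstack([cv2.resize(w,(800,400),interpolation=cv2.INTER_CUBIC)[:320],np.hstack([cv2.resize(t,(260,260),interpolation=cv2.INTER_CUBIC),np.zeros((260,540,3),np.uint8)])]))
E
```

```text
[507.11940456 -79.63421076  79.64588941] [-3.13979855e+00 -1.81048520e-03  1.85076564e+00] 13.14756603257757 [-0.10401231  0.37903285 -2.53262548]
```

View pics/m7.png

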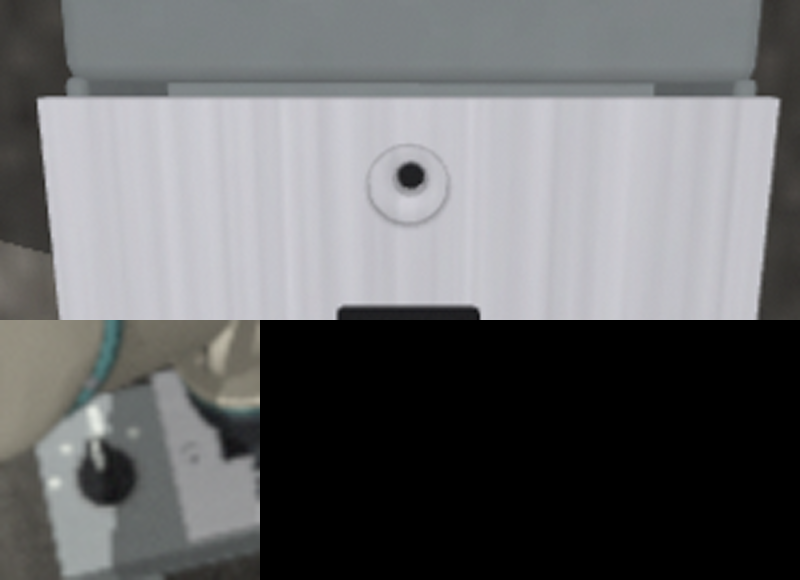

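The thread at (410,175) sits inside the lone hole at (408,184), the gap is about 9 mm, and the pointer line lies on the off bar. Handing in.

```bash
python3 -c "
from cell import order;print(order.finish_job())"
```

```text
the job is handed in; nothing more can be done
None
```

I turned the selector to off and am holding the cover plate level about 9 mm above the compartment, holes over the threads; the lone hole measured about 0.6 mm off its thread, the other two I checked only by eye in the coarse top view, and the job is handed in.

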